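# Clamp the brass tee in the leak-test slide clamp

## Robot

A 7-joint arm with a two-finger parallel gripper is mounted at the origin on a cart in front of the work surface, level with it; the furniture and walls round the work are solid. World frame = base frame: x ahead of the robot, y to its left, z up, the work surface at z = 0. Lengths are in m, angles in rad, forces in N, time in s.
With the tool pointing down it reaches from about 0.4 to 0.9 m from the base axis. Payload 5.5 kg.
Tool frame: the origin (TCP) lies midway between the tips of the shut fingers; the grasp point (between the pads) lies 19 mm behind it (manip.grip_depth is the distance from the TCP to the grasp point, in m); z points along the fingers, x is the direction in which the jaws open and shut, and the axes are right-handed (so a half turn about z gives the same grasp; the last joint's range is limited). The gripper opens to 92 mm and grips with 3 to 60 N. Pads are 19 mm wide; open, the fingers measure 130 mm over their backs; the gripper's body (75 mm by 190 mm) begins 47 mm behind the grasp point.
Start: joints at [1.611, 0.501, -0.427, 1.55, 0.221, 1.138, -0.21], TCP at [0.144, -0.634, 0.227] pointing down, gripper open.
Joint ranges: [-2.88, 2.88], [-0.31, 2.03], [-1.54, 1.56], [0.2, 2.42], [-1.41, 4.55], [0.19, 2.02], [-2.57, 2.57]. Speed limits (rad/s): [2.57, 2.57, 3.14, 3.14, 3.14, 3.14, 3.14].

## Interface

Orientations are given as a unit quaternion [x, y, z, w].
In Python, from bench import manip, effector, viewer gives the robot as it stands. Calls block until the motion is done:
- manip.move_pose(position, orientation): joint-space move of the TCP to a pose.
- manip.servo_line(position, ori=None, vel=0.15): straight line of the TCP; ori=None keeps the orientation; vel is the mean speed in m/s.
- manip.movej(angles): joint-space move.
- effector.open_jaws() and effector.close(f_grip=None): open the fingers fully, or close them until they stop; f_grip is the grip in N (None keeps the last).
- manip.sleep(seconds).
- manip.solve_ik(position, orientation): joint angles nearest the present ones, or None.
- viewer.get_image(name): name is "scene" or "top"; returns the picture (420x560x3 uint8, red, green, blue); there is no depth.
- viewer.get_calibration(name): a dict with "vfov" (degrees; the focal length in pixels is half the picture's height over the tangent of half this angle, whatever the lens; pixels are square), "cx", "cy" (the principal point, pixels), "eye" and "attitude" of the camera in the world. Camera axes: x right, y down, z forward; pixel columns grow to the right and rows downward; lengths in m; the calibration is good to about 2 mm. A picture is of the moment at which its call begins. get_calibration takes no time and is no camera call.
A pose or a line that the arm cannot do raises manip.PlanningError and nothing moves.
- manip.hand_in(): hands the job in, once; it reports no verdict.
Readings, each from a call of its own:
- manip.current_clock(): time.
- manip.current_q(): joint angles.
- manip.current_joint_velocities(): joint speeds.
- manip.current_tau(): joint torques, N m.
- manip.current_tool_pos(): TCP position.
- manip.current_tcp_rot(): TCP orientation.
- manip.current_force(): force on the tool from outside, world axes, zero at the start.
- manip.current_wrist_torque(): the same for the moment, N m.
- manip.current_finger_gap(): finger opening in m.
Only numpy, scipy, OpenCV 4.12 (cv2) and the standard library are available. Lean on these libraries where they do the work, as an engineer would, in place of code of your own. Each camera call takes 0.05 s, during which the arm holds its last target. There are 200 camera calls.

## Task

Clamp the brass tee in the slide clamp for its leak test: hold the carriage's release bar up, slide the carriage along so that its sprung pad pushes the tee home against the end pad and presses on it with about 12 newtons, then let go of the bar so that it drops into the nearest notch and keeps the tee clamped. Never squeeze the tee with more than 20 newtons, and leave the loose things round the clamp where they are.

Things in the scene. Friction and masses are not known exactly. Their poses are not given: they have to be found in the camera images.
- clamp_base: slide clamp fixed to the worktop: aluminium plate 320 x 100 x 10 mm (x = -150 to 170 mm) with two steel guide rails along it, tops at z = 24 mm. Origin: on its underside and centre line; x along the rails in the closing direction (parked carriage to end pad), y across to the robot's side, z up. A notched rack lies along y = +35 mm: an open parking gap, then notches every 4.5 mm over the working range.
- channel (a point): point on the clamp's centre line, at x = 50, y = 0, z = 10 mm of the clamp: the floor of the 27 mm wide channel between the rails, in which the tee lies; its axes are the clamp's.
- end_block (a point): top centre of the fixed grey end block (22 x 56 mm, 49 mm high), at x = 159 mm of the clamp. It carries the end pad: a rubber disc of 19 mm diameter on an adjusting screw, on the centre line at z = 21 mm. The screw does not yield, but is set differently each time and is not measured: the pad's face is anywhere from x = 91 to 135 mm of the clamp.
- carriage: grey saddle 60 mm long (x), 62 mm wide, top at z = 36 mm, sliding along the rails. Origin: in the plane of the clamp's underside at the middle of its length; axes as the clamp's. Friction 1.5 N plus 1 N per 10 mm/s. It starts parked at x = -112 to -88 mm of the clamp and has 75 to 155 mm to go. Let go under load, the pad's spring pushes it back up to 4.5 mm till the tooth falls into a notch.
- press_pad_free (a point): where the centre of the carriage's press pad face is while the pad is unloaded: 55 mm ahead of the carriage's origin, z = 21 mm (moves with the carriage, not with the pad). The pad is a rubber disc of 19 mm diameter on a spring of unknown rate: the push on the tee grows over the first 14 mm of its give, passing 12 N on the way, and then it is solid.
- release_bar_grip (a point): centre of the release bar's black grip: 14 mm thick along the clamp's x, 74 mm long across (y), 12 mm high, 90 mm over the clamp's underside when down, on two thin posts (22 mm each side of the middle) straight above the carriage's origin; 33 mm free beneath it. Pinch it from above on its two long faces, fingers closing along the rails.
- release_bar (a joint): height of the release bar over its lowest place, m: 0 = fully down (in a notch or the parking gap), 0.006 = tooth on top of the rack between notches, over 0.007 = free of the rack, 0.016 = upper stop. Spring and weight hold it down with 6.5 to 8.5 N. With the tooth down the rack stops the carriage.
- tee: the brass pipe tee, 52 mm long along its own y axis, which lies along the channel, 22 mm wide, 35 mm high with the branch up. Origin: centre of its underside. It starts loose in the channel, its middle at x = 40 to 60 mm of the clamp, touching neither pad. 0.11 kg.
- coupler: brass quick-coupler half, upright, 22 x 22 x 60 mm, behind the clamp; bystander. Origin: centre of its underside.
- thread_tape: roll of thread tape lying flat, diameter 53 mm, 14 mm high, in front of the clamp; bystander. Origin: centre of its underside.
- washers: stack of steel washers, 30 mm across, 14 mm high, behind the clamp; bystander.
- nut: steel hexagon nut, 28 mm across, 13 mm high, behind the clamp; bystander.
There are look-alikes about, which are no part of the job. What is shaped like the tee but blue or white is not meant.

How it is judged:
By the outcome, as a careful person would: the job done as asked, in the order asked, and still so for the second after the job is handed in, with the robot touching nothing.
It also fails if it takes over 50 s, if anything falls off the work surface, if the arm or the gripper's body presses on something with over 40 N, if the wrist force passes 120 N, or if a joint passes its speed limit or range.

## Working session

There is one attempt and no reset: what is moved stays moved. The work goes in short steps, each a Python script; the robot and the scene stay as the last script left them, time stands still between calls to the robot, and variables do not carry over. Pictures are saved under pics/ and viewed, about 8 in all and at most 12, crops included, and the job is handed in when it is done.

```bash
mkdir -p pics; ls; python3 - <<'E'
from bench import manip, effector, viewer
import cv2
for n in("scene","top"):
    print(viewer.get_calibration(n)); cv2.imwrite(f"pics/{n}0.png",viewer.get_image(n)[:,:,::-1])
print(manip.current_clock(),manip.current_force(),manip.current_tool_pos(),manip.current_tcp_rot(),manip.grip_depth)
E
```

```text
pics
{'vfov': 48.77105314836074, 'cx': 290.31326810635153, 'cy': 214.01614788875543, 'eye': array([ 0.13194798, -0.39289231,  0.62336921]), 'attitude': array([ 0.84350887, -0.3166894 ,  0.14662781, -0.40829021])}
{'vfov': 55.72373433001706, 'cx': 281.7387871185687, 'cy': 214.56489049726517, 'eye': array([0.37799519, 0.12854527, 0.9261543 ]), 'attitude': array([-0.63181587,  0.76739675, -0.08291421,  0.07096597])}
0.1 [ 0.45157385  0.32594555 -0.19367005] [ 0.14344877 -0.63331828  0.22577381] [ 7.81356621e-01 -6.24084159e-01 -6.79454571e-04 -5.75868685e-04] 0.0188
```

View pics/scene0.png

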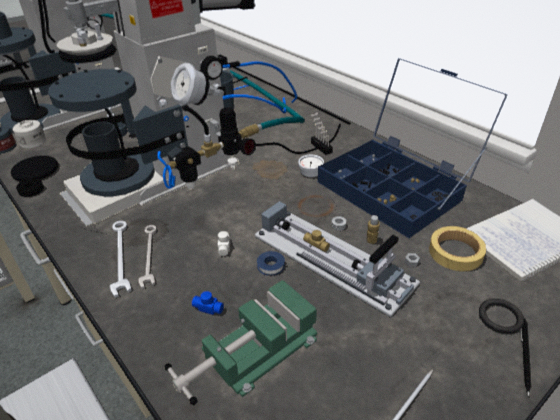

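View pics/top0.png

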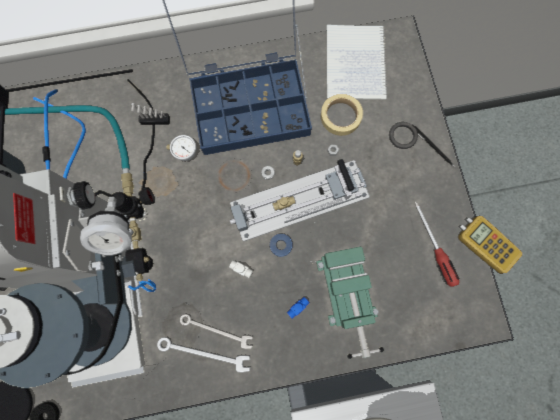

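The scene view shows the clamp at about (335,255), with the end block on the left at (272,215) and the black grip at (383,250). In the top view the clamp runs from (235,228) to (365,180), with the grip at (347,176). I'll enlarge both.

```bash
cat > h.py <<'E'
import numpy as np, cv2
from scipy.spatial.transform import Rotation as R
from bench import manip, effector, viewer
def cam(n):
    c=viewer.get_calibration(n); f=210/np.tan(np.radians(c['vfov']/2)); return c,f,R.from_quat(c['attitude']).as_matrix()
def ray(n,u,v,z):
    c,f,M=cam(n); d=M@np.array([(u-c['cx'])/f,(v-c['cy'])/f,1]); return c['eye']+d*(z-c['eye'][2])/d[2]
def proj(n,p):
    c,f,M=cam(n); q=M.T@(np.asarray(p)-c['eye']); return np.array([c['cx'],c['cy']])+f*q[:2]/q[2]
def crop(n,x,y,w,h,s,out,img=None):
    i=viewer.get_image(n) if img is None else img
    cv2.imwrite(out,cv2.resize(i[y:y+h,x:x+w,::-1],None,fx=s,fy=s,interpolation=cv2.INTER_CUBIC))
E
python3 - <<'E'
from h import *
crop("top",220,145,160,100,5,"pics/top1.png",cv2.imread("pics/top0.png")[:,:,::-1])
crop("scene",245,190,190,125,4.2,"pics/scene1.png",cv2.imread("pics/scene0.png")[:,:,::-1])
print(ray("top",235,230,.01),ray("top",365,180,.01), ray("scene",393,310,.0))
E
```

```text
[0.56325874 0.20785323 0.01      ] [ 0.62362386 -0.11970272  0.01      ] [ 0.59687504 -0.11255187  0.        ]
```

View pics/top1.png

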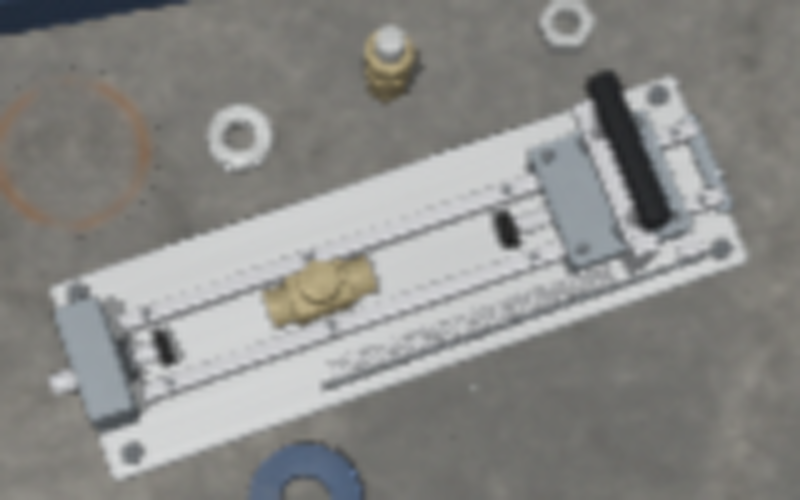

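View pics/scene1.png

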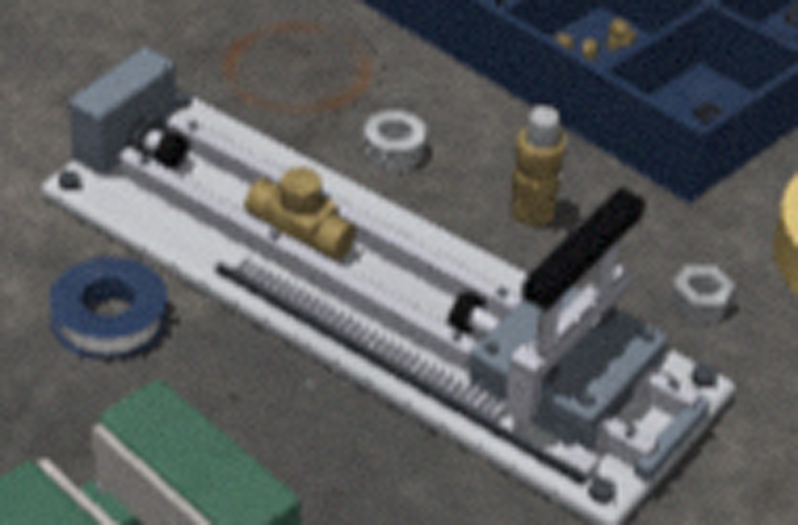

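Plate corners in the top crop are (52,288), (673,78), (747,255) and (118,478). In the scene crop they are (45,187), (192,97), (735,385) and (625,520). The grip centre is at (629,150) top and (584,248) scene, the tee branch top at (320,283) and (302,178), and the end pad face at about (178,347) top. The thread tape sits just in front of the clamp. Next I fit the poses.

```bash
cat > fit.py <<'E'
from h import *
from scipy.optimize import least_squares
T=lambda u,v:("top",220+u/5,145+v/5)
S=lambda u,v:("scene",245+u/4.2,190+v/4.2)
# clamp coords: A (170,+-50) end-block end, B (-150)
obs=[(T(52,288),(.17,-.05,.01)),(T(673,78),(-.15,-.05,.01)),(T(747,255),(-.15,.05,.01)),(T(118,478),(.17,.05,.01)),
(S(45,187),(.17,.05,.01)),(S(192,97),(.17,-.05,.01)),(S(735,385),(-.15,-.05,.01)),(S(625,520),(-.15,.05,.01)),
(T(629,150),('c',0,.092)),(S(584,248),('c',0,.09)),(T(320,283),('t',0,.045)),(S(302,178),('t',0,.045)),
(T(178,347),('e',0,.021)),(S(187,148),('e',0,.021)),(T(497,230),('p',0,.021))]
def W(p,q):
    k,y,z=q; i={'c':3,'t':4,'e':5,'p':6}
    x=p[i[k]] if isinstance(k,str) else k
    c,s=np.cos(p[2]),np.sin(p[2]); return np.array([p[0]+c*x-s*y,p[1]+s*x+c*y,z])
f=lambda p:np.concatenate([proj(n,W(p,q))-[u,v] for (n,u,v),q in obs])
r=least_squares(f,[.6,.04,1.75,-.1,.05,.11,-.045],loss='soft_l1')
if __name__=="__main__":
    p=r.x; print(p.round(4)); print(f(p).reshape(-1,2).round(1).tolist()); np.save('p.npy',p)
    g=W(p,('c',0,.09)); print("grip",g)
    for flip in (0,np.pi):
        Q=(R.from_euler('z',p[2]+flip)*R.from_euler('x',np.pi)).as_quat()
        for d in(0,.1,.17,.2):
            for z in (.075,.16):
                t=W(p,(p[3]+d,0,z)); print(flip,d,z,manip.solve_ik(t,Q))
E
python3 fit.py
```

```text
[ 0.6086  0.0318  1.7178 -0.0915  0.0522  0.1228 -0.0369]
[[-0.1, -1.0], [0.8, -1.6], [1.5, 0.4], [-0.1, 0.2], [-0.9, -0.8], [-3.4, -2.8], [2.2, -0.5], [-0.8, 1.2], [-0.1, -0.5], [0.2, -0.5], [0.0, -0.6], [-0.4, 0.4], [-0.1, -1.0], [-0.9, 1.8], [0.1, 0.4]]
grip [ 0.62204414 -0.05875061  0.09      ]
0 0 0.075 [ 0.72564371  0.84731272 -0.99246179  1.71342845  0.81036073  1.04760894
  1.16743549]
0 0 0.16 [ 0.69847831  0.68063247 -0.93465828  1.66571235  0.60104506  1.1086987
  1.30876205]
0 0.1 0.075 [ 0.49186647  0.74544952 -0.84215915  1.75855675  0.67092084  0.95100418
  1.08887445]
0 0.1 0.16 [ 0.46566069  0.59333321 -0.79225089  1.7105217   0.47908552  1.04224264
  1.22832346]
0 0.17 0.075 [ 0.32222106  0.70610957 -0.75461345  1.76463871  0.59581182  0.9141688
  1.02661656]
0 0.17 0.16 [ 0.61032601  0.88157905 -1.30389883  1.70724347  0.89050965  1.27850168
  0.82129304]
0 0.2 0.075 [ 0.24009383  0.69081138 -0.70624088  1.76109016  0.55621849  0.89977178
  1.00745891]
0 0.2 0.16 [ 0.55880072  0.88466803 -1.30397851  1.70267987  0.89266825  1.28122829
  0.77249959]
3.14159265358979
[... 196 characters left out ...]
-1.76919919]
3.141592653589793 0.1 0.075 [ 0.46658178  0.7276849  -0.80167315  1.75936949  0.63638766  0.93429295
 -2.02811332]
3.141592653589793 0.1 0.16 [ 0.61808634  0.71261897 -1.05358495  1.70586792  0.67759932  1.13488946
 -2.05934789]
3.141592653589793 0.17 0.075 [ 0.38118416  0.74544683 -0.84761178  1.76273248  0.67473384  0.95107669
 -2.1717401 ]
3.141592653589793 0.17 0.16 [ 0.50268442  0.70752513 -1.04986237  1.71016497  0.67267617  1.13082479
 -2.17227136]
3.141592653589793 0.2 0.075 [ 0.33207136  0.74916627 -0.84986791  1.75808171  0.67759472  0.9545026
 -2.2217933 ]
3.141592653589793 0.2 0.16 [ 0.4037623   0.66460012 -0.96151312  1.70700618  0.60465265  1.09666087
 -2.17107584]
```

```bash
cat >> h.py <<'E'
import os
if os.path.exists('p.npy'):
    P=np.load('p.npy'); Q=(R.from_euler('z',P[2])*R.from_euler('x',np.pi)).as_quat()
    C=np.array([[np.cos(P[2]),np.sin(P[2]),0],[-np.sin(P[2]),np.cos(P[2]),0],[0,0,1]])
    toW=lambda v:np.array([P[0],P[1],0])+C.T@np.asarray(v,float)
    toC=lambda w:C@(np.asarray(w)-[P[0],P[1],0])
def st(l=''):
    print(l,'t%.2f'%manip.current_clock(),'pos',(toC(manip.current_tool_pos())*1e3).round(1),'F',(C@manip.current_force()).round(2),'gap%.1f'%(manip.current_finger_gap()*1e3),flush=True)
E
python3 - <<'E'
from h import *
c=P[3]
manip.move_pose(toW([c,0,.20]),Q); st('above')
manip.servo_line(toW([c,0,.120]),vel=.15); st('pre')
i=viewer.get_image("scene"); 
crop("scene",285,150,190,140,4.2,"pics/s2.png",i)
E
```

```text
above t2.74 pos [-92.9   0.3 199.9] F [-0.87 -0.06  0.11] gap91.4
pre t3.42 pos [-91.4  -0.5 120.6] F [-0.26 -0.04  0.28] gap91.7
```

View pics/s2.png

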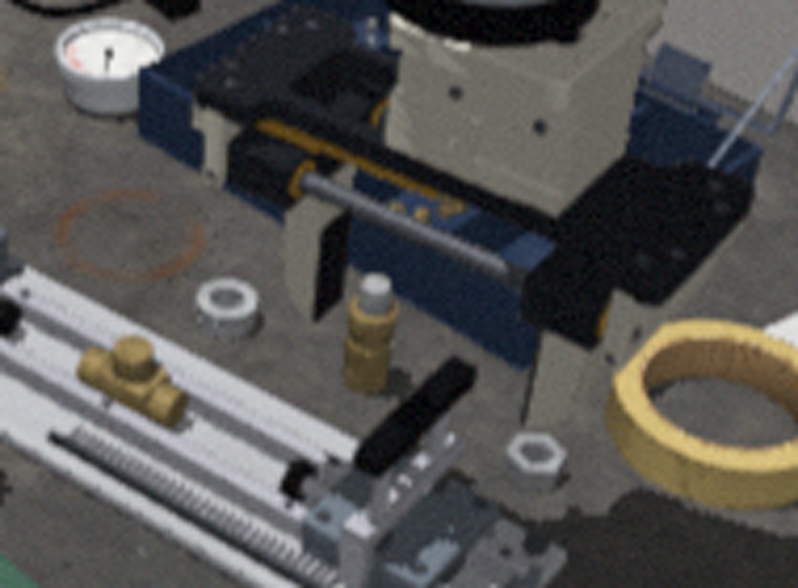

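The open fingers straddle the bar, with tips at (315,315) and (530,420) and the bar centre at about (415,415). It's clear to descend.

```bash
python3 - <<'E'
from h import *
c=P[3]
manip.servo_line(toW([c,0,.071]),vel=.08); st('down')
effector.close(8); st('grip8')
effector.close(45); st('grip45')
manip.servo_line(toW([c,0,.076]),vel=.03); st('up5')
manip.servo_line(toW([c,0,.082]),vel=.03); st('up11')
E
```

```text
down t4.23 pos [-91.3  -0.2  71. ] F [0.33 0.34 0.29] gap92.0
grip8 t5.42 pos [-91.1   0.   71. ] F [ 0.37 -0.44  0.54] gap13.9
grip45 t5.63 pos [-91.2  -0.   71. ] F [1.54 0.51 0.23] gap13.6
up5 t5.95 pos [-91.5   0.1  75.7] F [ 1.37 -3.33 -7.18] gap13.8
up11 t6.30 pos [-91.6   0.1  82.1] F [ 0.82 -2.89 -7.85] gap13.4
```

```bash
python3 - <<'E'
from h import *
c=P[3]
def go(d,v,z=.082): manip.servo_line(toW([c+d,0,z]),vel=v)
def F(n=6):
    r=[]
    for _ in range(n): r.append(C@manip.current_force()); manip.sleep(.02)
    return np.mean(r,0)
go(.005,.03); print(F()); st('5')
for d in (.02,.04,.055,.065,.075,.085,.09,.094,.097):
    go(d,.04 if d<.056 else .02); f=F(4); print(round(d*1e3),f.round(2),'t%.2f'%manip.current_clock(),(toC(manip.current_tool_pos())*1e3).round(1),flush=True)
    if f[0]<-5: break
E
```

```text
[-2.37161646 -2.38566104 -8.07115759]
5 t6.72 pos [-87.1   0.1  81.9] F [-2.2  -2.68 -8.39] gap13.3
20 [-1.67 -1.91 -7.88] t7.31 [-71.2   0.1  82. ]
40 [-1.75 -1.83 -7.94] t8.03 [-51.   0.  82.]
55 [-1.32 -2.13 -8.15] t8.62 [-36.1   0.1  82. ]
65 [-2.45 -2.47 -7.37] t9.33 [-26.2   0.   82. ]
75 [-2.22 -2.34 -7.72] t10.05 [-16.2  -0.   82. ]
85 [-2.09 -1.87 -8.17] t10.77 [-6.1 -0.  82. ]
90 [-2.38 -2.24 -8.14] t11.23 [-1.2 -0.  82. ]
94 [-2.64 -2.7  -7.87] t11.65 [ 2.8 -0.  82. ]
97 [-2.84 -3.   -8.47] t12.02 [ 5.8  0.  82. ]
```

```bash
python3 - <<'E'
from h import *
c=P[3]
d=.097; h=[]
while d<.130:
    s=.0015 if not h or h[-1]>-6 else .0007
    d+=s; manip.servo_line(toW([c+d,0,.082]),vel=.012)
    r=[]
    for _ in range(6): manip.sleep(.02); r.append((C@manip.current_force())[0])
    h.append(np.mean(r)); print(round(d*1e3,1),round(h[-1],2),'t%.2f'%manip.current_clock(),'x %.2f'%(toC(manip.current_tool_pos())[0]*1e3),flush=True)
    if h[-1]<-12.6: break
viewer_img=viewer.get_image("scene"); crop("scene",245,150,190,140,4.2,"pics/s3.png",viewer_img)
E
```

```text
98.5 -2.41 t12.39 x 7.28
100.0 -2.02 t12.77 x 8.70
101.5 -2.03 t13.14 x 10.19
103.0 -2.16 t13.52 x 11.73
104.5 -2.02 t13.89 x 13.23
106.0 -2.2 t14.27 x 14.70
107.5 -2.47 t14.64 x 16.21
109.0 -2.35 t15.02 x 17.73
110.5 -2.46 t15.39 x 19.19
112.0 -2.74 t15.77 x 20.70
113.5 -3.84 t16.14 x 21.57
115.0 -5.05 t16.52 x 22.51
116.5 -5.75 t16.89 x 23.41
118.0 -7.29 t17.27 x 24.32
118.7 -7.22 t17.62 x 24.62
119.4 -8.07 t17.97 x 25.05
120.1 -8.2 t18.32 x 25.47
120.8 -8.6 t18.67 x 25.87
121.5 -9.77 t19.02 x 26.31
122.2 -9.88 t19.37 x 26.70
122.9 -10.18 t19.72 x 27.10
123.6 -10.77 t20.07 x 27.50
124.3 -11.12 t20.42 x 27.90
125.0 -11.87 t20.77 x 28.29
125.7 -12.41 t21.12 x 28.72
126.4 -13.05 t21.47 x 29.14
```

View pics/s3.png

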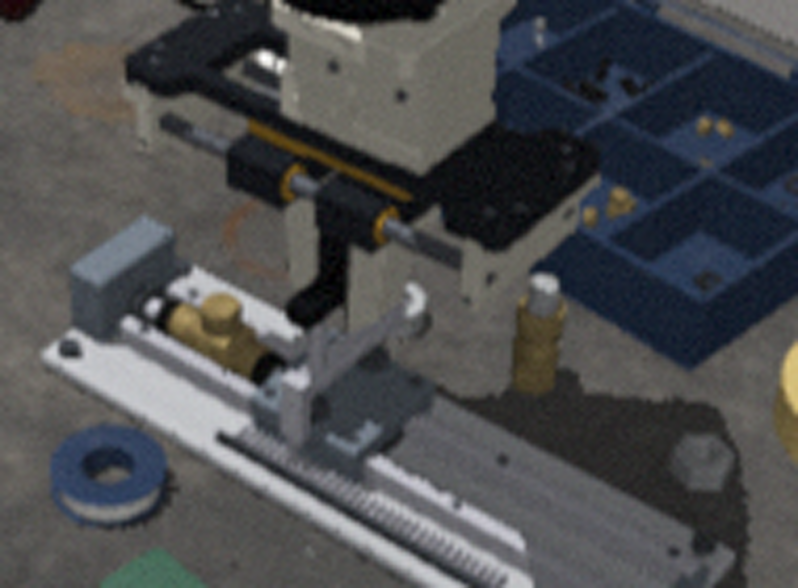

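The tee is seated between both pads at about (215,330), and the bystanders haven't moved. The net push is about 11.2 N: 13.05 N measured, less about 1.8 N friction. I'll add a touch more, lower the bar onto the rack, then let go.

```bash
python3 - <<'E'
from h import *
c=P[3]; d=.1275
def F(n=6):
    r=[]
    for _ in range(n): manip.sleep(.02); r.append(C@manip.current_force())
    return np.mean(r,0)
manip.servo_line(toW([c+d,0,.082]),vel=.012); print(F().round(2)); st('push')
z=.082
while z>.0745:
    z-=.001; manip.servo_line(toW([c+d,0,z]),vel=.02); f=F(); print(round(z,4),f.round(2),(toC(manip.current_tool_pos())*1e3).round(2),flush=True)
    if f[2]>-4: break
st('low')
E
```

```text
[-13.76  -3.39  -7.79]
push t21.87 pos [29.8 -0.  81.6] F [-13.6   -3.43  -7.61] gap13.4
0.081 [-13.67  -3.63  -8.09] [2.984e+01 3.000e-02 8.057e+01]
0.08 [-13.55  -3.25  -8.  ] [29.83  0.   79.57]
0.079 [-13.28  -3.63  -7.95] [29.82  0.   78.59]
0.078 [-13.56  -3.46  -7.57] [29.8  -0.   77.62]
0.077 [-13.28  -3.16  -7.39] [2.983e+01 2.000e-02 7.662e+01]
0.076 [-13.36  -3.15  -7.44] [ 2.984e+01 -1.000e-02  7.565e+01]
0.075 [-13.77  -3.06  -7.16] [ 2.983e+01 -3.000e-02  7.469e+01]
0.074 [-13.46  -3.5   -7.02] [ 2.986e+01 -3.000e-02  7.369e+01]
low t24.67 pos [29.9 -0.  73.7] F [-13.88  -3.52  -6.78] gap13.6
```

The tooth has gone below the rack top (about 2.7 mm) without contact, so it is entering a notch. Lower the rest of the way, release and retreat.

```bash
python3 - <<'E'
from h import *
c=P[3]; d=.1275
for z in (.0725,.071):
    manip.servo_line(toW([c+d,0,z]),vel=.02); manip.sleep(.1); st(z)
effector.open_jaws(); manip.sleep(.2); st('open')
p=toC(manip.current_tool_pos())
manip.servo_line(toW([p[0],0,.13]),vel=.12); manip.move_pose(toW([-.06,.0,.26]),Q); st('clear')
crop("scene",245,190,150,105,5.3,"pics/s4.png"); crop("top",220,145,160,100,5,"pics/t4.png")
E
```

```text
0.0725 t25.02 pos [29.9 -0.  72.2] F [-12.63  -2.81  -6.46] gap13.8
0.071 t25.37 pos [29.9 -0.  71. ] F [-13.38  -3.04  -4.34] gap13.3
open t26.87 pos [36.  0. 71.] F [ 0.21 -0.19 -0.32] gap92.0
clear t28.20 pos [-59.1   0.9 258.4] F [-0.23 -0.34 -0.44] gap92.0
```

View pics/s4.png

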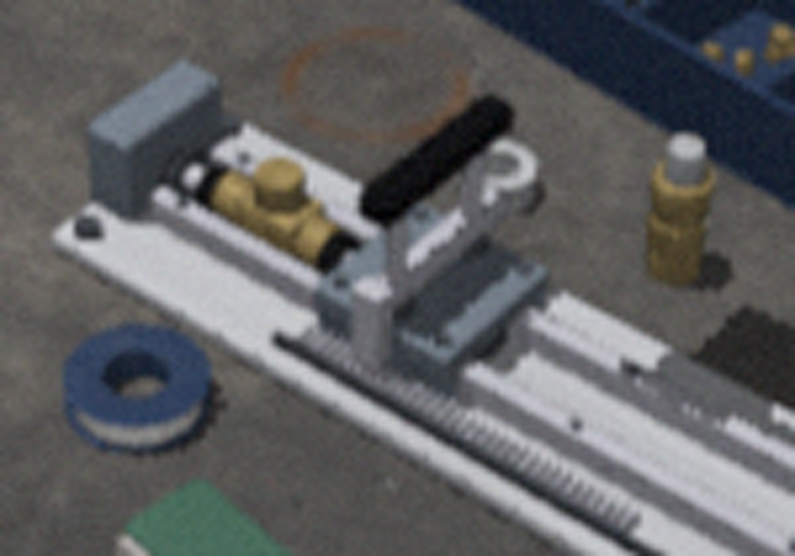

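The tee sits between both pads, with its branch at (282,180), and the bar grip centre is at about (438,158) in the crop. I'll check that against a bar-down prediction.

```bash
python3 - <<'E'
from h import *
for x in (.0255,.0275,.030):
  for z in (.09,.096): print(x,z,((proj("scene",toW([x,0,z]))-[245,190])*5.3).round(0),((proj("top",toW([x,0,z]))-[220,145])*5).round(0))
E
```

```text
0.0255 0.09 [443. 160.] [378. 235.]
0.0255 0.096 [444. 146.] [378. 231.]
0.0275 0.09 [439. 158.] [374. 236.]
0.0275 0.096 [439. 144.] [374. 232.]
0.03 0.09 [433. 155.] [368. 238.]
0.03 0.096 [433. 141.] [369. 234.]
```

View pics/t4.png

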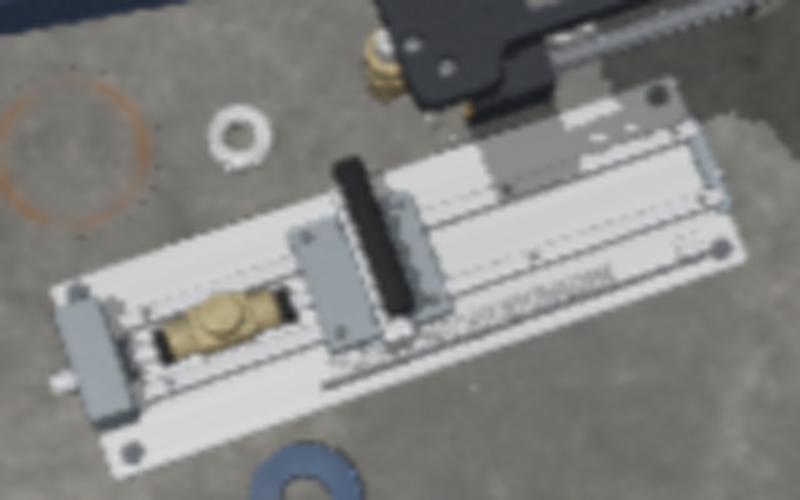

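```bash
python3 - <<'E'
from h import *
manip.hand_in(); st('done')
E
```

```text
the job is handed in; nothing more can be done
the job is handed in; nothing more can be done
```

The tee is clamped between the end pad and the carriage's sprung pad, with the release bar down in a notch. The job was handed in at about 28 s.

- **Clamping:** I pinched the bar, raised it 11 mm and slid the carriage until the tee was home. The tee met the end pad at about carriage x = 21 mm, and I pressed on to x ≈ 30 mm.
- **Squeeze:** The wrist read about 13.7 N at the end, less about 1.8 N of sliding friction, so the push on the tee was about 12 N. The wrist readings between steps stayed under 14 N.
- **Release:** I lowered the bar with the grip still on until it was down, then opened the jaws and moved the arm clear.
- **Last checks:** Both cameras put the bar fully down (grip at about z = 90 mm) with the carriage at about x = 27.5 mm. The tee touches both pads. The tape, washers and coupler look unmoved. The nut was last seen in place while I was pressing, and was outside or hidden in the final pictures.
- **Disagreements:**
  - The carriage ended about 2.4 mm back from where I pressed it. That is within the stated 4.5 mm, but it leaves the holding force at an estimated 9 N; I did not measure it.
  - The end pad turned out about 5 mm further along than the pictures first suggested.

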